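Draw the sprung length gauge to its index by the bush that fits

ROBOT

A 6-joint arm with a two-finger parallel gripper is mounted at the origin on the work surface; the furniture and walls round the work are solid. World frame = base frame: x ahead of the robot, y to its left, z up, the work surface at z = 0. Lengths are in m, angles in rad, forces in N, time in s.
With the tool pointing down it reaches from about 0.275 to 0.85 m from the base axis. Payload 5.2 kg.
Tool frame: the origin (TCP) lies between the finger pads; the fingertips stand 14 mm ahead of it and the grasp point (between the pads) lies 5 mm behind it; z points along the fingers, y is the line along which they close (so a half turn about z gives the same grasp; the last joint's range is limited). The gripper opens to 85 mm and grips with 20 to 120 N. Pads are 22 mm wide; open, the fingers measure 114 mm over their backs; the gripper's body (76 mm by 85 mm) begins 54 mm behind the grasp point. The pads swing forward as they close: fully open they stand 13 mm farther back than shut.
Start: joints at [0.963, 0.259, 1.535, -0, 1.348, -0.203], TCP at [0.217, 0.506, 0.215] pointing down, gripper open.
Joint ranges: [-3.14, 3.14], [-0.91, 2.08], [0.19, 2.58], [-1.22, 4.36], [0.22, 2.71], [-3.12, 3.12]. Speed limits (rad/s): [2.57, 2.57, 3.14, 3.14, 3.14, 3.14].

INTERFACE

Orientations are given as a unit quaternion [x, y, z, w].
In Python, from bench import status, get_image, r gives the robot as it stands.
- The arm moves only by the shell command python3 -m jog 'ROWS' [OPENING] [FORCE]. ROWS is a JSON object of lists of equal length, an entry for each row: "linear": the shift along the tool's x, y, z in m, a list of three; "yaw": the turn about the tool's z in degrees. In form: {"linear": [[tx, ty, tz], ...], "yaw": [yaw, ...]}. A call has 1 to 12 rows; each row is the pose to reach, as a shift and turn from the pose commanded when the call began, along the tool's axes at that moment; what a row does not reach only later rows make up. A row lasts 1/8 s, in which the tool goes at most 62.5 mm and 10.7 degrees, less where a joint would pass 70% of its speed; a pose out of reach is approached as far as the arm can. A call with a gripper value outside its range is refused whole. OPENING is the closure in counts, from 0 (fully open) to 255 (shut), set as the call begins (- or left out, the last holds). The fingers move at their own pace and stop on an object; FORCE is the grip in N (left out, the last holds). Time passes only in rows, so rows that repeat a pose let the fingers close. It gives the time, the measured TCP pose, the force, the opening and the grip force at its end, in the units of the state.
- status.state(): the state, without advancing time (a new reading comes with each control period).
- get_image(name): name is "side" or "top" or "wrist"; returns a dict with "color" (480x640x3 uint8, red, green, blue), "intrinsics" (3x3 intrinsics, pixels), "pose" (4x4, takes a point from camera to world coordinates). Camera axes: x right, y down, z forward; pixel columns grow to the right and rows downward; lengths in m; the calibration is good to about 2 mm. The wrist camera is an equidistant fisheye: a pixel r from the principal point sees the ray r / f radians off the axis. A picture is of the moment at which its call begins. There is no depth.
- r.sign_off(): hands the job in; it is judged then, once.
The state is a dict: "clock": time; "joint_positions": joint angles; "qd": joint speeds; "effort": joint torques, N m; "tool_pos": TCP position; "tcp_rot": TCP orientation; "force": force on the tool from outside, world axes, zero at the start; "moment": the same for the moment, N m; "width": finger opening in m; "finger_force": force on a finger pad.
Only numpy, scipy, OpenCV 4.12 (cv2) and the standard library are available. Lean on these libraries where they do the work, as an engineer would, in place of code of your own. Each camera call takes 0.05 s, during which the arm holds its last target. There are 200 camera calls.

TASK

Of the three steel bushes standing on the bench, take the one that fits the upright pin of the sprung length gauge closely (one is too tight to go on, one hangs loose) and slip it right down over the pin while the rod is still in. Then, gripping that bush, draw the rod out against its spring until the pointer's tip stands squarely at the upright ridge of the index, and hold it there: the program finishes while still gripping the bush and holding the rod out. Do not shift the index or disturb the parts lying about; trying a bush on the pin is allowed.

Things in the scene. Friction and masses are not known exactly. Their poses are not given: they have to be found in the camera images.
- gauge: Length gauge fixed to the bench: dark base plate (x -230 to +150, y -72 to +40, 10 mm thick) with a level sleeve (top 49 mm above the bench, mouth at x = -50 mm) from which a sprung rod draws out. Origin on the bench surface below the pin's axis with the rod fully in; +x is the level direction in which the rod draws out, z up.
- rod (a joint): How far the rod is drawn out, in m: 0 fully in (the start), 0.13 at its end stop. The inner spring always pulls it back: about 3 N at 0 and 60 N/m more as it comes out (about 10 N at 0.11).
- pin_foot (a point): On the rod's head (36 mm steel cube, top 50 mm above the bench): centre of the foot of its upright round pin, on the top face, where the bush's underside comes to rest. The pin is 17 mm across and 32 mm high, the top 8 mm tapering to 9 mm across; it moves with the rod.
- pointer_tip (a point): Tip of the thin pointer (3 mm wide) that sticks out sideways from the rod's head towards the gauge's -y, 41 mm from the rod's axis and 30 mm above the bench; it moves with the rod.
- index_mark (a point): Middle of the face, towards the rod, of the 8 mm wide upright steel ridge on the index, a small carriage held by friction on the rail beside the rod; 30 mm above the bench, ridge top at 37 mm. The pointer stands at it when both have the same x in the gauge's frame (they pass 3 mm apart in y).
- index (a joint): Place of the index along its rail, in m, which is also the value of joint rod at which the pointer stands at it; differs from start to start (0.05 to 0.11).
- bush_middle: Upright plain steel bush, 38 mm outside, 50 mm high, bore 20 mm right through, 0.15 kg: the one that fits the pin. Origin at the centre of its underside, z along the bore. The three bushes differ in bore only and stand in any order. A fixed black welding hood, 260 mm high, reaching to x = 0.50 between y = -0.15 and 0.15, stands between bushes and robot: pass beyond it (x over 0.55) or above.
- bush_narrow: Upright steel bush of the same 38 mm outside and 50 mm height, bore 12 mm: does not go over the pin. Origin at the centre of its underside.
- bush_wide: Upright steel bush of the same 38 mm outside and 50 mm height, bore 28 mm: hangs loose on the pin. Origin at the centre of its underside.
- nut: Loose dark hexagon nut, 35 x 39 x 19 mm, lying among the bushes; leave alone. Origin at the centre of its underside.
- bolt: Loose bright bolt, 22 x 68 x 19 mm, lying; leave alone. Origin at the centre of its underside.
- bracket: Loose dark angle bracket with a hole, 45 x 40 x 40 mm; leave alone. Origin at the centre of its underside.
- magnet_square: Loose flat red welding magnet, 70 x 70 x 14 mm; leave alone. Origin at the centre of its underside.
- offcut: Loose grey angle offcut, 90 x 50 x 70 mm; leave alone. Origin at the centre of its underside.
Not all that is in view belongs to the job. What is shaped like the bush_middle but green is not meant.

How it is judged:
By the outcome, as a careful person would: the job done as asked, in the order asked, and still so for the second after the job is handed in, while the arm keeps its last pose, push and grip.
It also fails if it takes over 50 s, if anything falls off the work surface, if the arm or the gripper's body presses on something with over 40 N, if the wrist force passes 120 N, or if a joint passes its speed limit or range.

## Working session

There is one attempt and no reset: what is moved stays moved. The work goes in short steps, Python scripts to look and compute and a shell command to move; the robot and the scene stay as the last step left them, time stands still between calls to the robot, and variables do not carry over. Pictures are saved under pics/ and viewed, at most 10 in all, crops included, and the job is handed in when it is done.

```bash
mkdir -p pics; ls; cat > h.py <<'E'
import numpy as np, cv2
from bench import status, get_image, r
def snap(n,f):
    d=get_image(n); np.savez(f'pics/{f}.npz',**{k:np.array(v) for k,v in d.items()})
    cv2.imwrite(f'pics/{f}.png',d['color'][:,:,::-1]); return d
def ray(f,u,v):
    d=np.load(f'pics/{f}.npz');K=d['intrinsics'];P=d['pose']
    a=np.array([(u-K[0,2])/K[0,0],(v-K[1,2])/K[1,1]])
    if f.startswith('wrist'):
        t=np.hypot(*a); c=np.r_[a*(np.sin(t)/max(t,1e-9)),np.cos(t)]
    else: c=np.r_[a,1]
    return P[:3,3],P[:3,:3]@c
def at(f,u,v,z):
    o,c=ray(f,u,v); return (o+c*(z-o[2])/c[2]).round(4)
def proj(f,p):
    d=np.load(f'pics/{f}.npz');K=d['intrinsics'];P=d['pose']
    c=P[:3,:3].T@(np.array(p)-P[:3,3])
    if f.startswith('wrist'):
        n=np.hypot(c[0],c[1]);t=np.arctan2(n,c[2]);a=c[:2]/n*t
    else: a=c[:2]/c[2]
    return (a*[K[0,0],K[1,1]]+K[:2,2]).round(1)
E
python3 - <<'E'
from h import *
for n in('top','side'):
    d=snap(n,n+'0'); print(n,d['pose'].round(3).tolist(),d['intrinsics'].tolist())
print(status.state())
E
```

```text
pics
top [[0.065, -0.975, 0.211, 0.266], [-0.998, -0.063, 0.016, 0.009], [-0.003, -0.211, -0.977, 1.438], [0.0, 0.0, 0.0, 1.0]] [[495.00049836727254, 0.0, 323.1972823398315], [0.0, 495.00049836727254, 229.8373293864251], [0.0, 0.0, 1.0]]
side [[0.966, -0.183, 0.184, 0.355], [-0.259, -0.656, 0.709, -0.717], [-0.01, -0.733, -0.681, 0.767], [0.0, 0.0, 0.0, 1.0]] [[446.1678520308653, 0.0, 329.013470197856], [0.0, 446.1678520308653, 241.65723932322106], [0.0, 0.0, 1.0]]
{'clock': 0.1, 'joint_positions': array([ 9.63166293e-01,  2.59275175e-01,  1.53595388e+00,  1.47919030e-05,
        1.34800599e+00, -2.02813894e-01]), 'qd': array([ 0.00075326, -0.00219055, -0.00446294, -0.00033356, -0.00026275,
       -0.00097139]), 'effort': array([ 3.17932572e-03, -4.46964633e+01, -2.91247791e+01, -2.91018669e-04,
        6.19751983e-03, -2.32722407e-06]), 'tool_pos': array([0.21631187, 0.50514337, 0.21426306]), 'tcp_rot': array([ 2.01030360e-01,  9.79584667e-01, -7.51848654e-04, -3.30362063e-04]), 'force': array([-0.67171047,  0.11636604, -0.21788683]), 'moment': array([-0.02348297, -0.01357508,  0.02101231]), 'finger_force': 0.0, 'width': 0.08527575052767836}
```

View pics/top0.png

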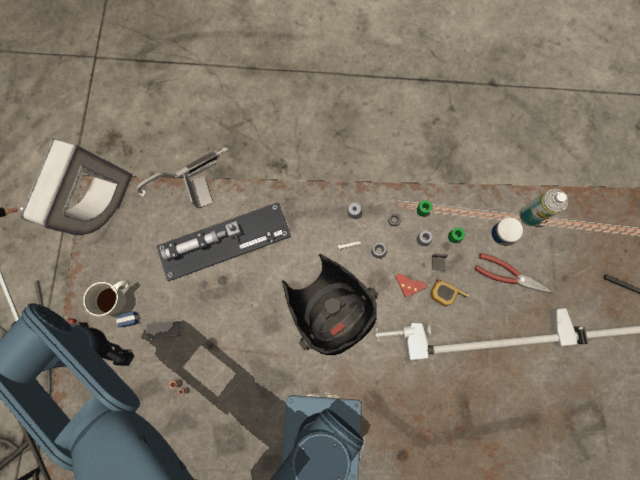

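View pics/side0.png

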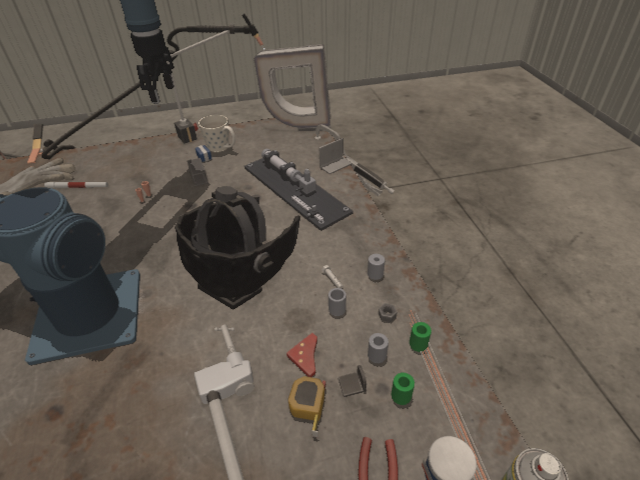

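The top view shows grey bushes at about (354,210), (379,250) and (425,238). The two green look-alikes are at (425,208) and (457,235), and the gauge runs from (165,262) to (288,215). I'll compare the bores in enlarged crops.

```bash
python3 - <<'E'
from h import *
t=cv2.imread('pics/top0.png');s=cv2.imread('pics/side0.png')
f=lambda im,x,y,w,h,k:cv2.resize(im[y:y+h,x:x+w],None,fx=k,fy=k,interpolation=cv2.INTER_CUBIC)
a=f(t,335,195,100,75,4); b=f(s,315,245,100,75,4)  # bushes side (upper two)
c=f(t,200,195,100,75,4); d=f(s,235,140,120,90,10/3)
s3=f(s,345,310,100,75,4)
cv2.imwrite('pics/crop1.png',np.vstack([np.hstack([a,b]),np.hstack([c,s3])]))
for z in (0.05,):
  for p in((354,206),(379,246),(425,234)): print(p,at('top0',*p,z))
E
```

```text
(354, 206) [ 0.6416 -0.0521  0.05  ]
(379, 246) [ 0.5285 -0.1292  0.05  ]
(425, 234) [ 0.5718 -0.2591  0.05  ]
```

View pics/crop1.png

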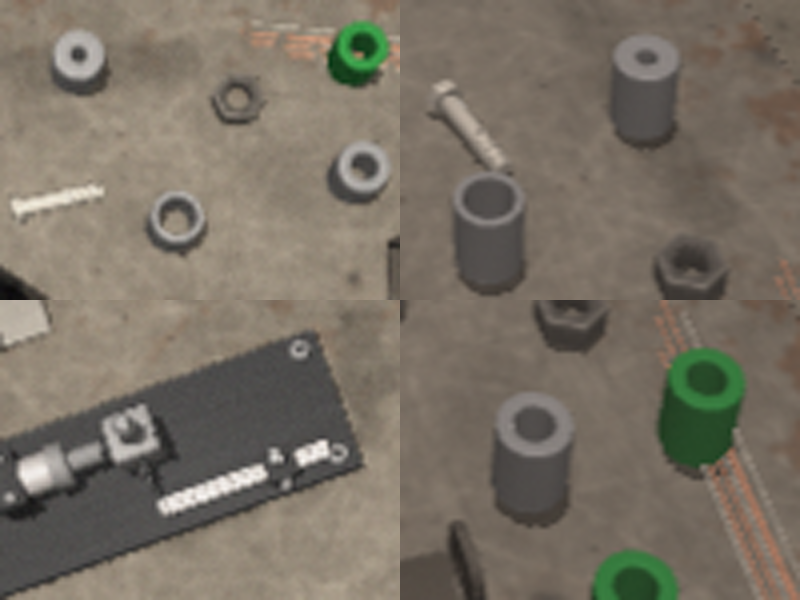

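The upper-left crop shows the narrow bush at (354,209), the wide one at (379,250) and the middle one at (425.5,237). The middle bush's top centre is at (379,341) in the side view. In the gauge crop the pin is at about (232,227) and the index at about (270,234). I'll solve for the gauge pose and the bush position.

```bash
python3 - <<'E'
from h import *
print('mid top',at('top0',425.5,237,.05),'side',at('side0',378.8,341.2,.05))
print('wide',at('top0',379,249,.05),'narrow',at('top0',354.7,208.5,.05))
print('nut',at('top0',394.5,219.5,.01),'brk',at('top0',439,262,.02),at('side0',352,384,.02), 'green',at('top0',425,206,.05),at('top0',457,233,.05))
w=np.array([at('top0',*p,.01)[:2] for p in((278.8,203.2),(290.5,235.8),(168,279),(157,247))])
g=np.array([[.15,.04],[.15,-.072],[-.23,-.072],[-.23,.04]])
print(w)
gc=g-g.mean(0);wc=w-w.mean(0);U,S,V=np.linalg.svd(gc.T@wc);R=(U@V).T
t=w.mean(0)-R@g.mean(0);print('yaw',np.degrees(np.arctan2(R[1,0],R[0,0])),'origin',t,'res',g@R.T+t-w)
for n in('top0','side0'):print(n,'pin top',proj(n,[*t,.082]),'head',proj(n,[*t,.05]))
i=at('top0',200+279/4,195+165/4,.037)[:2];print('index approx gauge',R.T@(i-t))
E
```

```text
mid top [ 0.5632 -0.2607  0.05  ] side [ 0.5677 -0.264   0.05  ]
wide [ 0.5198 -0.1296  0.05  ] narrow [ 0.6342 -0.0545  0.05  ]
nut [ 0.6188 -0.1757  0.01  ] brk [ 0.4984 -0.307   0.02  ] [ 0.498  -0.3197  0.02  ] green [ 0.6548 -0.2573  0.05  ] [ 0.5806 -0.3504  0.05  ]
[[0.6466 0.1708]
 [0.5498 0.1281]
 [0.3999 0.4717]
 [0.4912 0.5163]]
yaw -66.02955216457056 origin [0.5527457  0.29167504] res [[ 3.63571258e-03  6.23887774e-05]
 [-1.90486128e-03 -2.73933582e-03]
 [-6.38571258e-03  8.87611223e-04]
 [ 4.65486128e-03  1.78933582e-03]]
top0 pin top [230.8 226. ] head [232.9 228.4]
side0 pin top [305.5 169.9] head [306.  179.6]
index approx gauge [ 0.09146409 -0.05538069]
```

```bash
cat >> h.py <<'E'
from scipy.spatial.transform import Rotation as Ro
def shift(*ps):
    s=status.state();R=Ro.from_quat(s['tcp_rot']).as_matrix()
    print('tcp',s['tool_pos'].round(4),'t',s['clock'],'y-dir',np.degrees(np.arctan2(R[1,1],R[0,1])).round(2),'F',np.round(s['force'],1),'w',round(s['width'],4),'z',R[:,2].round(3))
    for p in ps: print(p,(R.T@(np.array(p)-s['tool_pos'])).round(4))
E
python3 - <<'E'
from h import *
shift((.40,.40,.34),(.60,.15,.34),(.60,-.12,.34),(.566,-.262,.2))
E
```

```text
tcp [0.2163 0.5051 0.2143] t 0.1 y-dir 66.81 F [-0.7  0.1 -0.2] w 0.0853 z [-0.001 -0.001 -1.   ]
(0.4, 0.4, 0.34) [-0.2102 -0.0245 -0.1258]
(0.6, 0.15, 0.34) [-0.4925 -0.1755 -0.1256]
(0.6, -0.12, 0.34) [-0.5988 -0.4237 -0.1253]
(0.566, -0.262, 0.2) [-0.6236 -0.5674  0.015 ]
```

```bash
python3 -m jog '{"linear":[[-0.21,-0.025,-0.126],[-0.21,-0.025,-0.126],[-0.21,-0.025,-0.126],[-0.21,-0.025,-0.126],[-0.493,-0.176,-0.126],[-0.493,-0.176,-0.126],[-0.493,-0.176,-0.126],[-0.493,-0.176,-0.126],[-0.493,-0.176,-0.126],[-0.599,-0.424,-0.126],[-0.599,-0.424,-0.126],[-0.599,-0.424,-0.126]],"yaw":[-10,-20,-30,-40,-47,-47,-47,-47,-47,-47,-47,-47]}' 60; python3 -c "
from h import *
shift((.60,-.12,.34),(.56,-.262,.16))"
```

```text
clock: 1.6
tool_pos: [0.5983, -0.0333, 0.3403]
tcp_rot: [-0.206, 0.978, 0.0, -0.001]
force: [0.5, 0.7, 0.6]
width: 0.0652
finger_force: 0.0
tcp [ 0.5983 -0.0333  0.3403] t 1.6 y-dir 113.81 F [0.5 0.7 0.6] w 0.0652 z [-0.001  0.    -1.   ]
(0.6, -0.12, 0.34) [ 0.0334 -0.08    0.0003]
(0.56, -0.262, 0.16) [ 0.1272 -0.1939  0.1803]
```

```bash
python3 -m jog '{"linear":[[0.033,-0.08,0],[0.033,-0.08,0],[0.127,-0.194,0.15],[0.127,-0.194,0.18],[0.127,-0.194,0.18],[0.127,-0.194,0.18],[0.127,-0.194,0.18],[0.127,-0.194,0.18]],"yaw":[0,0,0,0,0,0,0,0]}'; python3 -c "
from h import *
shift((.60,-.12,.34)); d=snap('wrist','wrist1'); print(d['intrinsics'],d['pose'].round(3)); print(proj('wrist1',[.566,-.262,.05]))"
```

```text
clock: 2.6
tool_pos: [0.5616, -0.2595, 0.162]
tcp_rot: [-0.206, 0.978, -0.0, 0.001]
force: [0.3, -0.1, 0.5]
width: 0.0653
finger_force: 0.0
tcp [ 0.5616 -0.2595  0.162 ] t 2.6 y-dir 113.83 F [ 0.3 -0.1  0.5] w 0.0653 z [ 0.001  0.    -1.   ]
(0.6, -0.12, 0.34) [-0.0917  0.112  -0.178 ]
[[371.64829954   0.         311.88333816]
 [  0.         371.64829954 243.6012211 ]
 [  0.           0.           1.        ]] [[-0.404  0.876  0.263  0.495]
 [ 0.915  0.386  0.117 -0.289]
 [ 0.001  0.288 -0.958  0.321]
 [ 0.     0.     0.     1.   ]]
[306.8 237. ]
```

View pics/wrist1.png

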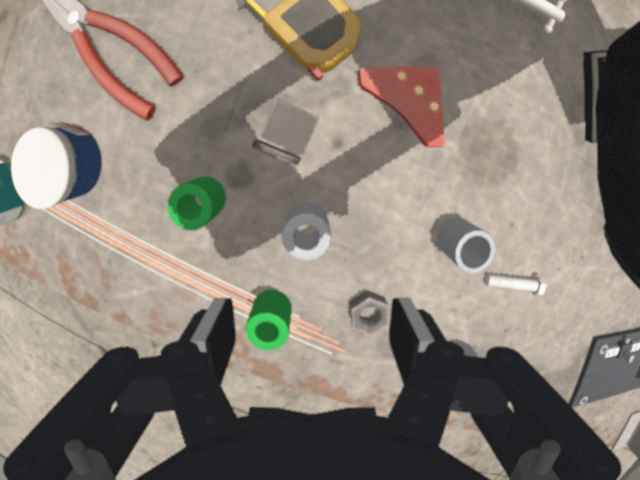

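The middle bush's top shows at (306.5,237), within a pixel of the predicted (306.8,237), so its position (0.566, -0.262) is confirmed. I'll descend and grip.

```bash
python3 -m jog '{"linear":[[-0.003,-0.004,0.05],[-0.003,-0.004,0.1],[-0.003,-0.004,0.125],[-0.003,-0.004,0.137],[-0.003,-0.004,0.137],[-0.003,-0.004,0.137]],"yaw":[0,0,0,0,0,0]}'; python3 -m jog '{"linear":[[0,0,0],[0,0,0],[0,0,0],[0,0,0],[0,0,0],[0,0,0]],"yaw":[0,0,0,0,0,0]}' 255 60;  python3 -c "
from h import *
shift((.566,-.262,.34),(.60,-.12,.34),(.60,.13,.34),(.5527,.2917,.20))"
```

```text
clock: 3.4
tool_pos: [0.5665, -0.2631, 0.026]
tcp_rot: [-0.207, 0.978, -0.001, 0.001]
force: [0.0, -0.3, -1.3]
width: 0.065
finger_force: 0.0
clock: 4.15
tool_pos: [0.5658, -0.2629, 0.0258]
tcp_rot: [-0.206, 0.979, -0.001, 0.001]
force: [-1.5, 1.8, 6.8]
width: 0.0354
finger_force: 59.0
tcp [ 0.5658 -0.2629  0.0258] t 4.15 y-dir 113.8 F [-1.5  1.8  6.8] w 0.0354 z [ 0.002 -0.001 -1.   ]
(0.566, -0.262, 0.34) [-1.000e-03  2.000e-04 -3.142e-01]
(0.6, -0.12, 0.34) [-0.0894  0.1164 -0.3143]
(0.6, 0.13, 0.34) [-0.1903  0.3452 -0.3145]
(0.5527, 0.2917, 0.2) [-0.2121  0.5124 -0.1748]
```

```bash
python3 -m jog '{"linear":[[0,0,-0.02],[0,0,-0.05],[0,0,-0.11],[0,0,-0.17],[0,0,-0.17]],"yaw":[0,0,0,0,0]}';  python3 -c "
from h import *
shift((.60,-.12,.34)); d=snap('wrist','wrist2');e=snap('side','side2')
f=lambda im,x,y,w,h,k:cv2.resize(im[y:y+h,x:x+w],None,fx=k,fy=k,interpolation=cv2.INTER_CUBIC)
p=proj('side2',status.state()['tool_pos']).astype(int);print(p)
cv2.imwrite('pics/crop2.png',np.hstack([f(d['color'],200,250,200,230,2)[:,:,::-1],f(e['color'],p[0]-40,p[1]-46,80,92,5)[:,:,::-1]]))"
```

```text
clock: 4.78
tool_pos: [0.5679, -0.2646, 0.2008]
tcp_rot: [-0.206, 0.978, -0.004, 0.004]
force: [0.6, -0.3, -1.8]
width: 0.0345
finger_force: 60.1
tcp [ 0.5679 -0.2646  0.2008] t 4.775 y-dir 113.8 F [ 0.6 -0.3 -1.8] w 0.0345 z [ 0.01  -0.007 -1.   ]
(0.6, -0.12, 0.34) [-0.0886  0.1179 -0.1399]
[382 291]
```

View pics/crop2.png

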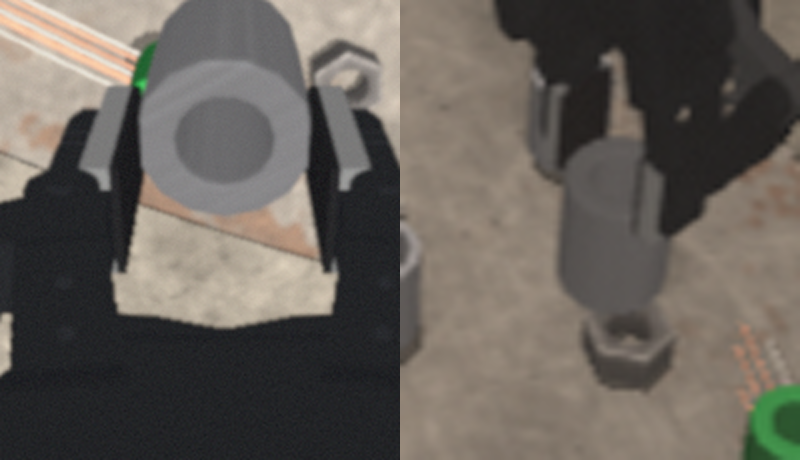

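```bash
python3 -c "
from h import *
shift()
s=status.state();R=Ro.from_quat(s['tcp_rot']).as_matrix()
for z in (.22,.226,.232):
  a=at('wrist2',312,318.5,z);print(a,(R.T@(a-s['tool_pos'])).round(4))
# top diameter check & side view centre
print(at('wrist2',270,317,.226),at('wrist2',354.5,317,.226))
print([at('side2',382-40+(613-400)/5,291-46+175/5,z) for z in (.22,.226,.232)])
print([ (R.T@(at('side2',382-40+(613-400)/5,291-46+175/5,z)-s['tool_pos'])).round(4) for z in (.22,.226,.232)])
"
```

```text
tcp [ 0.565  -0.2626  0.1945] t 4.875 y-dir 113.8 F [ 0.3  0.4 -2.2] w 0.035 z [ 0.001 -0.001 -1.   ]
[ 0.5696 -0.2639  0.22  ] [-0.0037 -0.003  -0.0255]
[ 0.5666 -0.2652  0.226 ] [-0.0004 -0.003  -0.0315]
[ 0.5636 -0.2665  0.232 ] [ 0.0028 -0.003  -0.0375]
[ 0.5731 -0.2811  0.226 ] [ 0.5591 -0.2496  0.226 ]
[array([ 0.5668, -0.2613,  0.22  ]), array([ 0.5645, -0.2663,  0.226 ]), array([ 0.5622, -0.2713,  0.232 ])]
[array([-0.0022,  0.0005, -0.0255]), array([ 0.0019, -0.0032, -0.0315]), array([ 0.0061, -0.0068, -0.0375])]
```

```bash
python3 -m jog '{"linear":[[0,0,-0.06],[-0.04,0.04,-0.12],[-0.09,0.09,-0.14],[-0.092,0.12,-0.14],[-0.193,0.345,-0.14],[-0.193,0.345,-0.14],[-0.193,0.345,-0.14],[-0.193,0.345,-0.14],[-0.193,0.345,-0.14],[-0.282,0.512,0.025],[-0.282,0.512,0.025],[-0.282,0.512,0.025]],"yaw":[0,0,0,0,0,0,0,0,0,0,0,0]}';  python3 -c "
from h import *
shift((.617,.32,.17))"
```

```text
clock: 6.38
tool_pos: [0.6123, 0.2715, 0.2073]
tcp_rot: [-0.206, 0.979, -0.0, -0.002]
force: [0.4, -0.3, -1.2]
width: 0.0347
finger_force: 60.5
tcp [0.6123 0.2715 0.2073] t 6.375 y-dir 113.72 F [ 0.4 -0.3 -1.2] w 0.0347 z [-0.003 -0.001 -1.   ]
(0.617, 0.32, 0.17) [-0.0239  0.0425  0.0372]
```

```bash
python3 -m jog '{"linear":[[-0.02,0.035,0.03],[-0.02,0.035,0.03],[-0.02,0.035,0.03],[-0.02,0.035,0.03],[-0.02,0.035,0.03]],"yaw":[0,0,0,0,0]}';  python3 -c "
from h import *
shift(); d=snap('wrist','wrist3');shift();snap('top','top3')
P=d['pose'];t=status.state()['tool_pos']
print(proj('wrist3',[.5527,.2917,.082]),P.round(3)[:3])"
```

```text
clock: 7.0
tool_pos: [0.6178, 0.3108, 0.1821]
tcp_rot: [-0.205, 0.979, 0.0, 0.001]
force: [0.4, 0.1, -0.7]
width: 0.035
finger_force: 60.5
tcp [0.6178 0.3108 0.1821] t 7.0 y-dir 113.71 F [ 0.4  0.1 -0.7] w 0.035 z [ 0.002  0.    -1.   ]
tcp [0.6177 0.311  0.182 ] t 7.05 y-dir 113.72 F [-0.1  0.7 -1.4] w 0.0349 z [ 0.002  0.    -1.   ]
[324.8 143.6] [[-0.402  0.877  0.264  0.551]
 [ 0.916  0.385  0.117  0.281]
 [ 0.001  0.289 -0.957  0.341]]
```

View pics/wrist3.png

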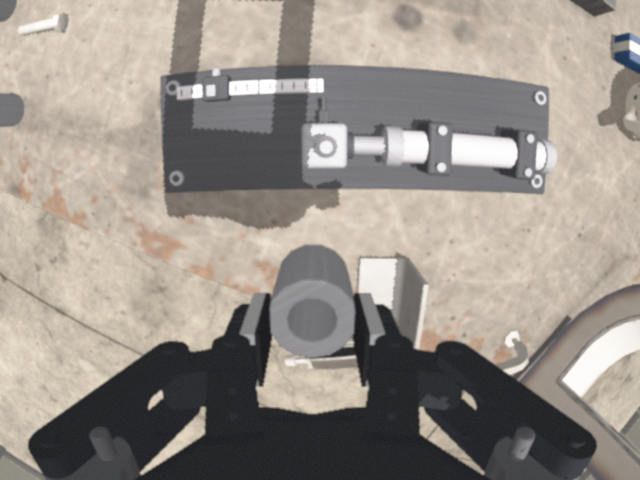

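The pin shows at about (325,146), the bush's top rim is centred near (312,318), and the index carriage is near (216,87). An enlarged crop will give finer pixel positions.

```bash
python3 -c "
from h import *
im=cv2.imread('pics/wrist3.png')
f=lambda x,y,w,h,k:cv2.resize(im[y:y+h,x:x+w],None,fx=k,fy=k,interpolation=cv2.INTER_CUBIC)
cv2.imwrite('pics/crop3.png',np.vstack([np.hstack([f(290,75,66,100,6)[:300*2][:300],f(290,118,66,50,6)]),np.hstack([f(262,270,99,75,4),f(190,65,66,50,6)])]))"
```

```text
(no output)
```

View pics/crop3.png

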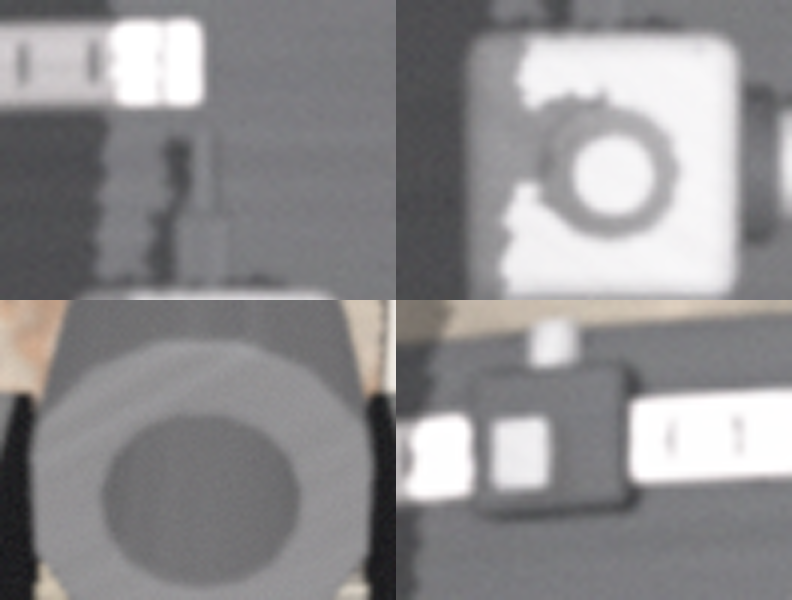

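```bash
python3 -c "
from h import *
s=status.state();R=Ro.from_quat(s['tcp_rot']).as_matrix();t=s['tool_pos']
p=at('wrist3',326.2,147.2,.082);h=at('wrist3',290+205/6,118+165/6,.05)
print('pin',p,'head',h)
for z in(.0242,.02,.016):
  b=at('wrist3',312,320,t[2]+z);L=at('wrist3',269.5,320,t[2]+z);Q=at('wrist3',355.7,320,t[2]+z);f=at('wrist3',312,280.2,t[2]+z)
  print('bush-tcp tool',(R.T@(b-t)).round(4),'dia',np.linalg.norm(L-Q).round(4),'front',(R.T@(f-t)).round(4))
print('bush->pin tool',(R.T@(p-at('wrist3',312,320,t[2]+.0242))).round(4),'tcp->pin',(R.T@(p-t)).round(4))
i=at('wrist3',210.8,90.8,.037);q=at('wrist3',323.8,97.5,.03);print('ridge',i,'tip',q)
th=np.radians(-66.2);G=np.array([[np.cos(th),-np.sin(th)],[np.sin(th),np.cos(th)]])
print('gauge: ridge',G.T@(i-p)[:2],'tip',G.T@(q-p)[:2])
c=np.array([at('wrist3',*u,.01)[:2] for u in((540,97),(537,181),(172,88),(176,178))]);print('screws dir',[np.degrees(np.arctan2(*(c[a]-c[b])[::-1])) for a,b in((2,0),(3,1))],G.T@(c-p[:2]).T)
"
```

```text
pin [0.5546 0.2936 0.082 ] head [0.5545 0.2932 0.05  ]
bush-tcp tool [-0.0002 -0.0007 -0.0242] dia 0.0356 front [ 0.0176 -0.0008 -0.0242]
bush-tcp tool [-0.0025 -0.0008 -0.02  ] dia 0.0367 front [ 0.0159 -0.0008 -0.02  ]
bush-tcp tool [-0.0047 -0.0007 -0.016 ] dia 0.0378 front [ 0.0142 -0.0007 -0.016 ]
bush->pin tool [0.0651 0.01   0.1239] tcp->pin [0.0648 0.0092 0.0997]
ridge [0.5481 0.1894 0.037 ] tip [0.5181 0.2775 0.03  ]
gauge: ridge [ 0.09271575 -0.04799666] tip [ 1.44733552e-06 -3.98931071e-02]
screws dir [np.float64(-65.6655614946031), np.float64(-65.89196190574995)] [[-0.21743736 -0.21908237  0.13759077  0.13664017]
 [-0.06082692  0.02514828 -0.05751522  0.02706076]]
```

```bash
python3 -m jog '{"linear":[[0.04,0.005,0],[0.065,0.0095,0.02],[0.065,0.0095,0.055],[0.065,0.0095,0.064],[0.065,0.0095,0.064],[0.065,0.0095,0.064],[0.065,0.0095,0.064]],"yaw":[0,0,0,0,0,0,0]}';  python3 -c "
from h import *
shift((.5546,.2936,.0758)); snap('wrist','wrist4');snap('side','side4');snap('top','top4')
im=[cv2.imread(f'pics/{n}4.png') for n in('wrist','side','top')]
f=lambda im,c,w,h,k:cv2.resize(im[int(c[1])-h//2:int(c[1])+h//2,int(c[0])-w//2:int(c[0])+w//2],None,fx=k,fy=k,interpolation=cv2.INTER_CUBIC)
c=proj('side4',[.5546,.2936,.09]);print(c)
cv2.imwrite('pics/crop4.png',np.hstack([f(im[0],(312,300),100,130,4),f(im[1],c,80,104,5)]))"
```

```text
clock: 7.98
tool_pos: [0.5547, 0.2947, 0.118]
tcp_rot: [-0.206, 0.979, 0.0, 0.001]
force: [0.1, -0.4, -1.5]
width: 0.0346
finger_force: 60.6
tcp [0.5547 0.2947 0.118 ] t 7.975 y-dir 113.8 F [ 0.1 -0.4 -1.5] w 0.0346 z [ 0.002  0.001 -1.   ]
(0.5546, 0.2936, 0.0758) [ 0.0006 -0.0009  0.0422]
[305.9 167. ]
```

View pics/crop4.png

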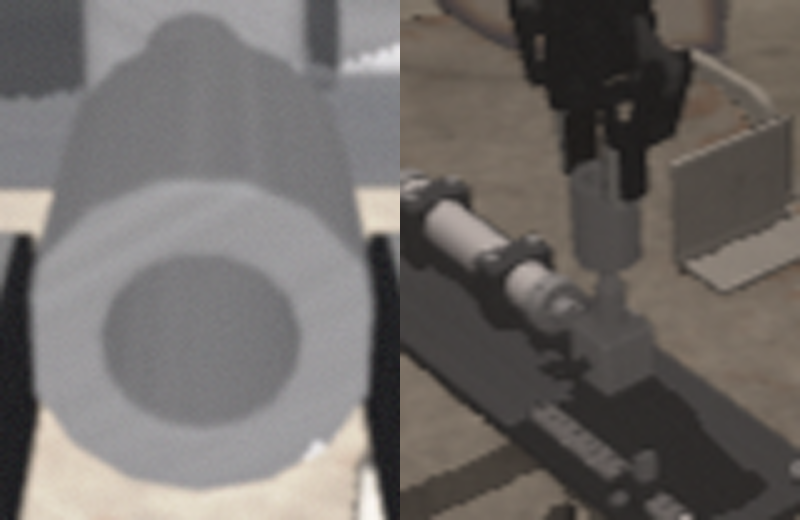

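The bush hangs directly above the pin in both views. I'll lower it in small steps, checking the force.

```bash
python3 -m jog '{"linear":[[0,0,0.008],[0,0,0.014],[0,0,0.017],[0,0,0.02],[0,0,0.02]],"yaw":[0,0,0,0,0]}'; python3 -c "
from h import *
shift((.5546,.2936,.0758));print(status.state()['moment'])"
```

```text
clock: 8.75
tool_pos: [0.5536, 0.2943, 0.0965]
tcp_rot: [-0.206, 0.978, -0.0, -0.0]
force: [0.4, 0.1, -1.6]
width: 0.0344
finger_force: 60.5
tcp [0.5536 0.2943 0.0965] t 8.75 y-dir 113.81 F [ 0.4  0.1 -1.6] w 0.0344 z [-0.001 -0.    -1.   ]
(0.5546, 0.2936, 0.0758) [-0.0006 -0.0011  0.0207]
[-0.08326972 -0.01770856 -0.00609933]
```

```bash
python3 -m jog '{"linear":[[0,0,0.005],[0,0,0.01],[0,0,0.014],[0,0,0.016],[0,0,0.018],[0,0,0.018]],"yaw":[0,0,0,0,0,0]}'; python3 -c "
from h import *
shift((.5546,.2936,.0758));print(status.state()['moment'])"
```

```text
clock: 9.5
tool_pos: [0.5536, 0.2944, 0.0787]
tcp_rot: [-0.206, 0.978, 0.0, -0.0]
force: [0.0, -0.1, -1.6]
width: 0.0344
finger_force: 60.5
tcp [0.5536 0.2944 0.0787] t 9.5 y-dir 113.81 F [ 0.  -0.1 -1.6] w 0.0344 z [-0. -0. -1.]
(0.5546, 0.2936, 0.0758) [-0.0005 -0.0012  0.0029]
[-0.00930567 -0.03506341 -0.0433584 ]
```

```bash
python3 -m jog '{"linear":[[0,0,0.001],[0,0,0.002],[0,0,0.003],[0,0,0.0035],[0,0,0.0035]],"yaw":[0,0,0,0,0]}'; python3 -c "
from h import *
shift((.5546,.2936,.0758));print(status.state()['moment'])"
```

```text
clock: 10.12
tool_pos: [0.554, 0.2946, 0.0759]
tcp_rot: [-0.206, 0.978, 0.0, 0.0]
force: [-1.3, 0.5, 3.6]
width: 0.0351
finger_force: 61.1
tcp [0.554  0.2946 0.0759] t 10.125 y-dir 113.81 F [-1.3  0.5  3.6] w 0.0351 z [ 0.001  0.    -1.   ]
(0.5546, 0.2936, 0.0758) [-0.0002 -0.0012  0.0001]
[-0.11033208  0.15393427  0.02252449]
```

```bash
python3 -m jog '{"linear":[[0,-0.01,0],[0,-0.02,0],[0,-0.03,0],[0,-0.04,0],[0,-0.05,0],[0,-0.06,0],[-0.0005,-0.07,0],[-0.0005,-0.075,0],[-0.0005,-0.08,0],[-0.0005,-0.08,0],[-0.0005,-0.08,0]],"yaw":[0,0,0,0,0,0,0,0,0,0,0]}'; python3 -c "
from h import *
shift(); d=snap('wrist','wrist5');snap('side','side5');snap('top','top5')
t=status.state()['tool_pos']
c=proj('wrist5',[.5481,.1894,.037]);print(c)
im=d['color'][:,:,::-1];x,y=c.astype(int);x=max(x-60,0);y=max(y-35,0);print(x,y)
e=cv2.imread('pics/side5.png');u,v=proj('side5',t).astype(int);print(u,v)
cv2.imwrite('pics/crop5.png',np.vstack([cv2.resize(im[y:y+75,x:x+160],None,fx=5,fy=5,interpolation=cv2.INTER_CUBIC)[:340],cv2.resize(e[v-22:v+43,u-100:u+100],None,fx=4,fy=4,interpolation=cv2.INTER_CUBIC)]))"
```

```text
clock: 11.5
tool_pos: [0.5862, 0.2228, 0.0759]
tcp_rot: [-0.206, 0.979, 0.001, 0.0]
force: [-2.6, 5.1, 5.6]
width: 0.0346
finger_force: 61.4
tcp [0.5862 0.2228 0.0759] t 11.5 y-dir 113.79 F [-2.6  5.1  5.6] w 0.0346 z [-0.     0.003 -1.   ]
[283.9 181.7]
223 146
323 184
```

View pics/crop5.png

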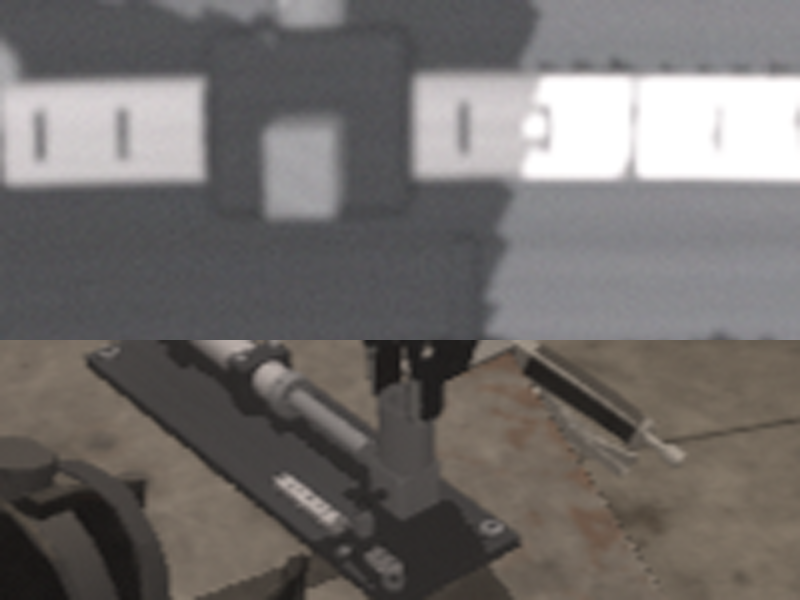

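The ridge shows at about (283.4,179), and its rod-side edge is at row 189.6. The rod is drawn out and the bush is still seated. The pointer lies in shadow, near (316,193), so I'll enhance the contrast.

```bash
python3 -c "
from h import *
im=cv2.imread('pics/wrist5.png',0)[160:235,265:365].astype(float)
im=np.clip((im-40)*3.2,0,255).astype(np.uint8)
cv2.imwrite('pics/crop6.png',cv2.resize(im,None,fx=8,fy=8,interpolation=cv2.INTER_CUBIC))
i=at('wrist5',283.4,179,.037);print(i)
th=np.radians(-66);ex=np.array([np.cos(th),np.sin(th),0]);t=status.state()['tool_pos']
print('ridge-tcp along x', (i-t)@ex, 'since start', (t-[.554,.2946,.0759])@ex)
tip=np.array([.5862,.2228,.03])+.041*np.array([np.sin(th),-np.cos(th),0]);print('tip expected px',proj('wrist5',tip))
"
```

```text
[0.5468 0.1886 0.037 ]
ridge-tcp along x 0.01526048067323847 since start 0.0786468340067314
tip expected px [311.9 193.1]
```

View pics/crop6.png

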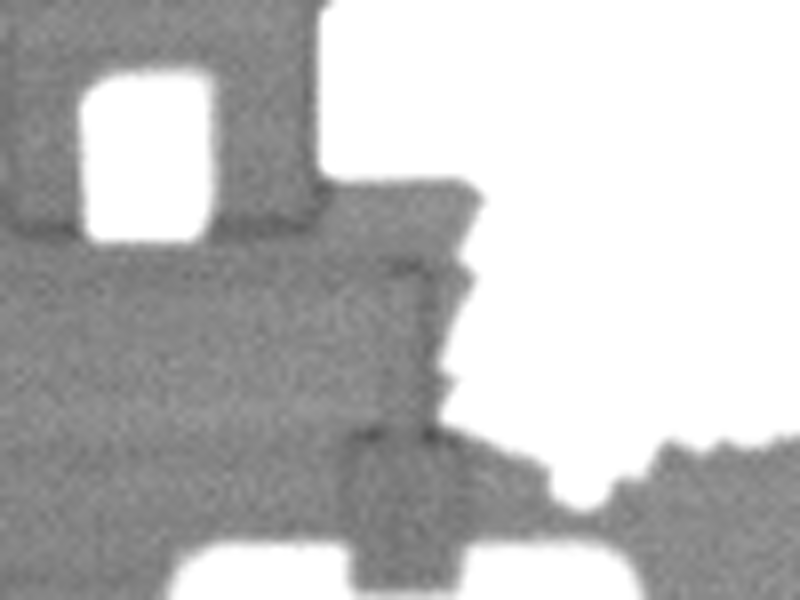

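The pointer tip shows at (315.8,193) and the ridge's top centre at (283.4,179). Next is the remaining draw.

```bash
python3 -c "
from h import *
th=np.radians(-66);ex=np.array([np.cos(th),np.sin(th),0]);ey=np.array([-np.sin(th),np.cos(th),0])
q=at('wrist5',315.8,193,.0315)
for a in ((283.4,179),(283.4,189)):
  i=at('wrist5',*a,.037);print('remaining',(i-q)@ex,(i-q)@ey,'width',np.linalg.norm(at('wrist5',275.3,a[1],.037)-at('wrist5',291.5,a[1],.037)))
"
```

```text
remaining 0.01739739256380581 -0.008621527241784626 width 0.008692525524840282
remaining 0.017512630318135332 -0.00319965300311243 width 0.008732124598286477
```

```bash
python3 -m jog '{"linear":[[0,-0.006,0],[0,-0.011,0],[0,-0.014,0],[0,-0.016,0],[0,-0.017,0],[0,-0.017,0],[0,-0.017,0]],"yaw":[0,0,0,0,0,0,0]}'; python3 -c "
from h import *
shift(); d=snap('wrist','wrist6');snap('side','side6')
c=proj('wrist6',[.5468,.1886,.037]);x,y=c.astype(int);x-=50;y-=25;print(x,y)
im=cv2.imread('pics/wrist6.png',0)[y:y+75,x:x+100].astype(float)
im=np.clip((im-40)*3.,0,255).astype(np.uint8)
cv2.imwrite('pics/crop7.png',cv2.resize(im,None,fx=8,fy=8,interpolation=cv2.INTER_CUBIC))"
```

```text
clock: 12.52
tool_pos: [0.593, 0.2076, 0.0759]
tcp_rot: [-0.206, 0.979, 0.002, 0.0]
force: [-4.0, 7.8, 5.9]
width: 0.0348
finger_force: 61.5
tcp [0.593  0.2076 0.0759] t 12.525 y-dir 113.8 F [-4.   7.8  5.9] w 0.0348 z [-0.     0.003 -1.   ]
264 153
```

View pics/crop7.png

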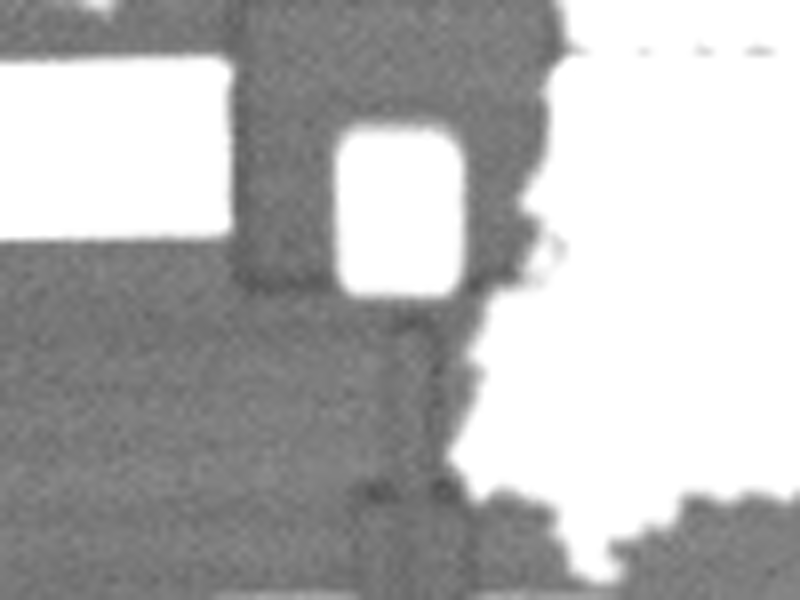

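The ridge is now centred at (314.1,179.5) and the pointer tip at (315.6,193), so it is nearly aligned.

```bash
python3 -c "
from h import *
th=np.radians(-66);ex=np.array([np.cos(th),np.sin(th),0])
i=at('wrist6',314.1,179.5,.037);i2=at('wrist6',314.1,189.5,.037);print(i)
for c in (315.2,315.6,316):
  q=at('wrist6',c,193,.0315);print('remaining',(i-q)@ex,(i2-q)@ex)
"
```

```text
[0.5473 0.1886 0.037 ]
remaining 0.0006343234546604018 0.0006175329989181001
remaining 0.0009490607562607524 0.0009322703005184512
remaining 0.0011724435120968536 0.001155653056354552
```

```bash
python3 -m jog '{"linear":[[0,-0.0005,0],[0,-0.001,0],[0,-0.001,0],[0,-0.001,0],[0,-0.001,0]],"yaw":[0,0,0,0,0]}'; python3 -c "
from h import *
shift(); snap('wrist','wrist7')
a=cv2.imread('pics/wrist6.png',0).astype(np.float32);b=cv2.imread('pics/wrist7.png',0).astype(np.float32)
for m in(a,b):
  s=m[172:188,296:332].mean(0);k=s>s.min()+.5*(np.median(s[15:21])-s.min());print(s.round(0).astype(int).tolist())
  print(m[196:212,306:326].mean(0).round(0).astype(int).tolist())
print('ridge shift px',cv2.phaseCorrelate(a[165:192,300:330].copy(),b[165:192,300:330].copy()))
"
```

```text
clock: 13.25
tool_pos: [0.5933, 0.2069, 0.0759]
tcp_rot: [-0.206, 0.979, 0.002, 0.0]
force: [-3.2, 6.8, 6.6]
width: 0.0347
finger_force: 61.5
tcp [0.5933 0.2069 0.0759] t 13.25 y-dir 113.8 F [-3.2  6.8  6.6] w 0.0347 z [-0.     0.003 -1.   ]
[78, 79, 79, 79, 79, 79, 79, 79, 80, 90, 117, 145, 156, 159, 159, 159, 159, 159, 159, 159, 160, 159, 159, 155, 142, 116, 90, 80, 79, 80, 80, 79, 83, 92, 104, 115]
[82, 83, 82, 82, 83, 81, 79, 79, 81, 82, 80, 78, 76, 80, 89, 97, 108, 119, 128, 133]
[76, 78, 78, 80, 79, 79, 79, 80, 79, 79, 84, 103, 130, 150, 157, 159, 158, 159, 160, 159, 159, 159, 159, 159, 159, 151, 128, 98, 81, 79, 80, 82, 89, 98, 109, 119]
[82, 82, 82, 82, 82, 81, 79, 79, 81, 81, 80, 79, 78, 80, 86, 96, 110, 123, 131, 134]
ridge shift px ((0.9651985147995976, 0.17791295129437756), 0.6594123404703023)
```

The ridge is now centred at column 315.0 and the pointer at 315.2, a difference of about 0.1 mm. The bush is still seated and gripped.

```bash
python3 -c "
from bench import r
print(r.sign_off())"
```

```text
the job is handed in; nothing more can be done
None
```

The job is handed in: the middle bush is fully down on the pin and still gripped, holding the rod out with the pointer about 0.1 mm from the ridge's centre by the last wrist image (13 s of the 50 s used); I viewed 11 pictures, one over the limit of 10.

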